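Lock a quarter-turn rim rest into the slotted bench rail

TASK

Take the loose rim rest out of its wooden holder and drop its foot lengthwise into the rail's slot at the entry end, the end away from the rest that is already locked there. Keep it down in the slot, slide it gently along towards the locked rest until its stem meets the stop inside the slot, turn it a quarter turn clockwise (seen from above) until it locks across the rail, then let go. Do not force it at any point, and leave the jug, the brush and the small bowl alone.

Things in the scene. Friction and masses are not known exactly. Their poses are not given: they have to be found in the camera images.
- rest: Loose rim rest, metal, 64 mm tall, about 140 g (0.7 to 1.4 times). Origin: centre of its foot's underside; z up, x along foot and bar. From below: foot 30 (x) x 13.5 (y) x 8 mm high; round stem dia 13 up to 18 mm; collar dia 26, 18 to 24 mm; flat upright bar 36 (x) x 14 mm (y), 24 to 62 mm; cork pad to 64. Same after half a turn about z. Starts upright in the holder.
- rest_grip (a point): Point on the rest's axis in the grip bar, 48 mm above the foot's underside: pinch the bar here across its 14 mm (along the rest's y). Its flat sides run from 24 mm (collar top) to 62 mm above the foot's underside.
- holder: Fixed wooden block 70 (x) x 60 (y) x 26 mm high with a 37 x 19 mm through slot along x. The foot of the rest hangs in it, collar on its top, so the foot's underside starts 8 mm above the table. Lift the rest straight up by 20 mm or more. Origin: centre of its underside.
- rail: Fixed aluminium T-slot rail, 264 long (x) x 60 wide (y) x 30 mm high. Origin: centre of its underside; x along the slot, from the entry end to the locked rest; z up. Slot 16 mm wide on the centre line, lips 8 mm thick, channel below with its floor 6 mm above the table. A rest already locked across the rail is fixed at x = +110 mm; its bar reaches 74 mm above the table.
- rail_entry (a point): On the rail's top surface, on the slot's centre line, 85 mm from the rail's origin towards its -x: drop the foot in here (up to 30 mm nearer the middle still counts). Seated, the collar lies on the rail's top and the foot's underside is 12 mm above the rail's underside, with 2 mm of vertical play under the lips.
- rail_mid (a point): On the rail's top, on the centre line, 5 mm beyond its origin in +x; its x, y, z axes are the rail's. The channel is too narrow for the foot to turn except in one hidden pocket, 37 mm long (x) by 35 mm across, whose centre is anywhere within 20 mm of this point along x (not measured). Rigid turn stops in it let the foot turn clockwise only, seen from above, 90 degrees (up to 8 degrees more).
- rail_far (a point): On the rail's top, on the centre line, 65 mm from the rail's origin in +x: slide towards here. Before it a dark rigid stop block stands between the lips, its top 1.5 mm below the rail's top. When the 13 mm stem meets it, the stem's axis is at the pocket's centre (1.5 mm either way still turns). Feel for the stop at about 6 N, for the turn stops at about 0.4 N m.
- jug: Blue plastic jug, 72 mm across, 100 mm high, handle on one side; a bystander. Origin: centre of its underside.
- brush: Brush 190 mm long, lying on the table; a bystander.
- small_bowl: White bowl, 90 mm across, 50 mm high; a bystander. Origin: centre of its underside.
Not all that is in view belongs to the job. Several things have the shape of the rest; the one meant has the colours described above.

How it is judged (in metres and radians):
On the way:
1. the rest's foot is down in the slot, lengthwise, at the entry end (at least 55 mm from the rail's middle) (z of rest in the frame of rail below 0.0145 m and x of rest in the frame of rail between -0.12 and -0.055 m and y of rest in the frame of rail between -0.004 and 0.004 m and angle between the x axis of rest and the x axis of rail, either way round below 0.2 rad), for 0.1 s.
At the end, for the whole second after the job is handed in: The rest is upright (0.1 rad), collar down on the rail (foot underside 10-14 mm above the rail's underside), within 4 mm of the slot's centre line, 20 mm before to 30 mm beyond the rail's origin, turned across the slot (within 0.2 rad), at rest and released (z of rest in the frame of rail between 0.01 and 0.014 m and y of rest in the frame of rail between -0.004 and 0.004 m and x of rest in the frame of rail between -0.02 and 0.03 m and angle between the x axis of rest and the y axis of rail, either way round below 0.2 rad and angle between rest's own z axis and vertical below 0.1 rad and linear speed of rest below 0.02 m/s and contact force between rest and the fingers below 0.1 N); the robot touches nothing.
It fails at once if the rest is forced against the rail or its stop with more than 40 N (contact force between rest and rail above 40 N).
It fails at once if the jug is moved by more than 20 mm (distance of jug from where it was at the start of the episode above 0.02 m).
It fails at once if the brush is moved by more than 20 mm (distance of brush from where it was at the start of the episode above 0.02 m).
It fails at once if the small bowl is moved by more than 20 mm (distance of small_bowl from where it was at the start of the episode above 0.02 m).
It also fails if it takes over 67 s, if anything falls off the work surface, if the arm or the gripper's body presses on something with over 40 N, if the wrist force passes 120 N, or if a joint passes its speed limit or range.

ROBOT

A 6-joint arm with a two-finger parallel gripper is mounted at the origin on the work surface. World frame = base frame: x ahead of the robot, y to its left, z up, the work surface at z = 0. Lengths are in m, angles in degrees, forces in N, time in s.
With the tool pointing down it reaches from about 0.35 to 0.875 m from the base axis. Payload 4.2 kg.
Tool frame: the origin (TCP) lies at the very end of the fingers, on their centre line; the grasp point (between the pads) lies 19 mm behind it; z points along the fingers, y is the direction in which the jaws open and shut (so a half turn about z gives the same grasp; the last joint's range is limited). The gripper opens to 87 mm and grips with 3 to 60 N. Pads are 19 mm wide; open, the fingers measure 117 mm over their backs; the gripper's body (75 mm by 190 mm) begins 51 mm behind the grasp point.
Start: joints at [82.598, 22.042, 0.453, 0, -68.411, -14.817], TCP at [0.236, 0.579, 0.223] pointing down, gripper open.
Joint ranges: [-179.83, 179.83], [-69.29, 118.12], [-61.27, 80.66], [-181.25, 117.63], [-171.15, -9.14], [-177.46, 177.46]. Speed limits (degrees/s): [159.86, 159.86, 180, 180, 180, 180].

INTERFACE

Orientations are given as a 3x3 rotation matrix whose columns are the frame's x, y, z axes.
In Python, from station import r, imaging gives the robot as it stands. The module is installed in compiled form; this text tells all that it offers.
- The arm moves only by the tool move_arm, never from a script. Its argument "motion" is one flat list of numbers, 7 for each row, row after row: the shift along the tool's x, y, z in units of 40 mm (1.0 is 40 mm), then the turn, a rotation vector about the tool's x, y, z in units of 5 degrees (1.0 is 5 degrees), then the gripper's target within -1 to 1 (shut at 1, half-way at 0, fully open at -1). In form: [dx, dy, dz, wx, wy, wz, gripper, dx, dy, dz, wx, wy, wz, gripper, ...]. A call has 1 to 20 rows; each row is the pose to reach, as a shift and turn from the pose measured when the call began, along the tool's axes at that moment; what a row does not reach only later rows make up. A row lasts 1/12 s, in which the tool goes at most 41.7 mm and 7.16 degrees, less where a joint would pass 70% of its speed; a pose out of reach is approached as far as the arm can. A call with a gripper value outside its range is refused whole. The fingers move at their own pace and stop on an object; the grip force is fixed at half the most. Time passes only in rows, so rows that repeat a pose let the fingers close. It gives the time, the measured TCP pose, the force and the opening at its end, in the units of the state.
- r.sense(): the state, without advancing time (a new reading comes with each control period).
- imaging.capture(name): name is "side" or "top"; returns the picture (420x560x3 uint8, blue, green, red); there is no depth.
- imaging.camera_params(name): a dict with "intrinsics" (3x3 intrinsics, pixels), "world_from_camera" (4x4, takes a point from camera to world coordinates). Camera axes: x right, y down, z forward; pixel columns grow to the right and rows downward; lengths in m; the calibration is good to about 2 mm. A picture is of the moment at which its call begins. camera_params takes no time and is no camera call.
- r.finish_job(): hands the job in, once; it reports no verdict.
The state is a dict: "time_s": time; "joints": joint angles; "joint_velocities": joint speeds; "effort": joint torques, N m; "tcp_pos": TCP position; "ee_rot": TCP orientation; "wrist_force": force on the tool from outside, world axes, zero at the start; "moment": the same for the moment, N m; "gripper_width": opening from 0.0 (shut) to 1.0 (fully open).
Only numpy, scipy, OpenCV 4.12 (cv2) and the standard library are available. Lean on these libraries where they do the work, as an engineer would, in place of code of your own. Each camera call takes 0.05 s, during which the arm holds its last target.

## Working session

There is one attempt and no reset: what is moved stays moved. The work goes in short steps, Python scripts to look and compute and a tool call to move; the robot and the scene stay as the last step left them, time stands still between calls to the robot, and variables do not carry over. Pictures are saved under pics/ and viewed, and the job is handed in when it is done.

Besides the shell and the picture viewer there is one more tool, called after "Emit:" by a JSON object that holds its "api" and its "payload", one argument or row to a line. move_arm: Moves the arm, as the interface text tells. Its arguments: {"type":"object","properties":{"motion":{"type":"array","items":{"type":"number"}}},"required":["motion"]}

```bash
mkdir -p pics
python3 - <<'E'
from station import r, imaging
import cv2
for n in ("side","top"):
    im=imaging.capture(n); cv2.imwrite(f"pics/{n}0.png",im)
    p=imaging.camera_params(n); print(n,p["intrinsics"],p["world_from_camera"])
s=r.sense(); print(s)
E
```

```text
side [[418.19783073   0.         284.03459414]
 [  0.         418.19783073 209.99869453]
 [  0.           0.           1.        ]] [[-0.9430716  -0.26851776  0.19625028  0.3703197 ]
 [-0.33240555  0.74133387 -0.58303571  0.53523565]
 [ 0.01106847 -0.6150791  -0.78838771  0.81516992]
 [ 0.          0.          0.          1.        ]]
top [[437.48296979   0.         285.15505332]
 [  0.         437.48296979 207.26280951]
 [  0.           0.           1.        ]] [[-9.52560379e-03 -9.84250402e-01  1.76523109e-01  3.43106980e-01]
 [-9.99953185e-01  9.67615474e-03 -7.92329938e-06 -3.27021904e-02]
 [-1.70026641e-03 -1.76514921e-01 -9.84296496e-01  1.22777628e+00]
 [ 0.00000000e+00  0.00000000e+00  0.00000000e+00  1.00000000e+00]]
{'time_s': 0.1, 'joints': array([ 8.25979592e+01,  2.20872740e+01,  3.89486198e-01, -2.44562919e-02,
       -6.84111644e+01, -1.48171349e+01]), 'joint_velocities': array([ 0.04779893, -0.10999804,  0.17747678,  0.08027923,  0.09821783,
       -0.12765812]), 'effort': array([-5.23867202e-04, -3.91692245e+01,  1.87933213e+01,  4.23186645e+00,
        1.34529074e-02, -7.18436127e-05]), 'tcp_pos': array([0.23612536, 0.57811644, 0.22157437]), 'ee_rot': array([[ 9.25684566e-01, -3.78295752e-01, -6.38568849e-04],
       [-3.78296277e-01, -9.25682754e-01, -1.83456249e-03],
       [ 1.02895028e-04,  1.93979440e-03, -9.99998113e-01]]), 'wrist_force': array([ 0.17562852,  0.32852303, -0.18376707]), 'moment': array([-0.01420123,  0.01311656, -0.00784406]), 'gripper_width': 0.9979255475416631}
```

View pics/side0.png

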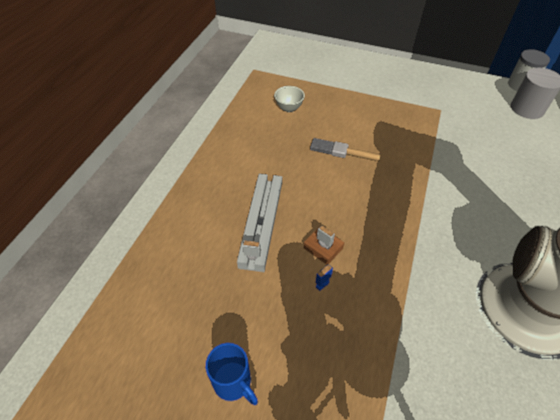

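View pics/top0.png

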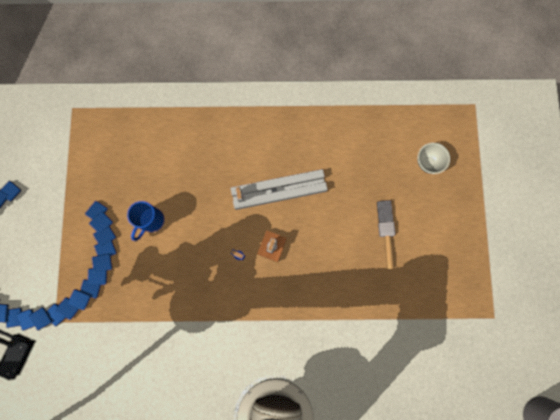

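The side view shows the rail (260,220) with the locked rest at (251,247). The wooden holder with a grey rest is at (325,240), and a blue rest-shaped decoy is at (324,278). In the top view the rail spans (232,195) to (327,185), the holder is at (271,245) and the decoy at (238,254). Next: enlarged crops to confirm.

Run:
```python
import cv2,numpy as np
t=cv2.imread("pics/top0.png");s=cv2.imread("pics/side0.png")
a=cv2.resize(t[160:270,220:340],(720,660),interpolation=cv2.INTER_CUBIC)[:600]
a=cv2.resize(t[165:265,215:335],(720,600),interpolation=cv2.INTER_CUBIC)
b=cv2.resize(s[170:295,230:355],(600,600),interpolation=cv2.INTER_CUBIC)
cv2.imwrite("pics/topc.png",a);cv2.imwrite("pics/sidec.png",b)
```

```text
(no output)
```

View pics/topc.png

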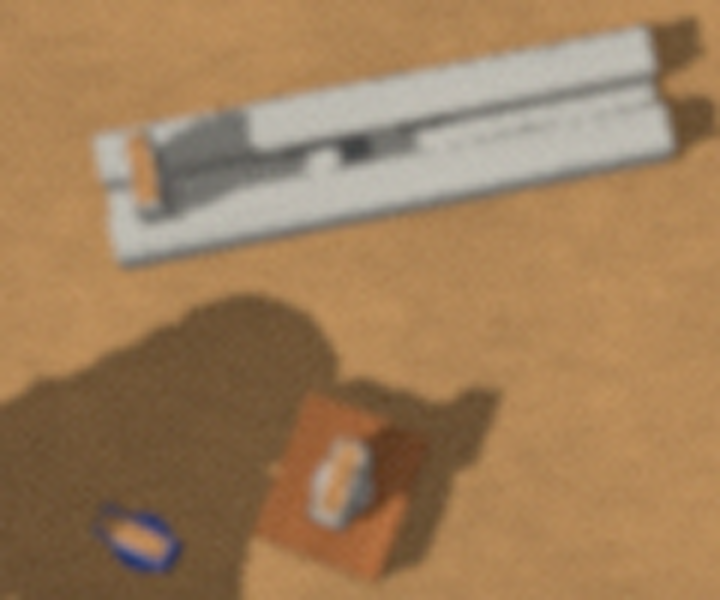

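View pics/sidec.png

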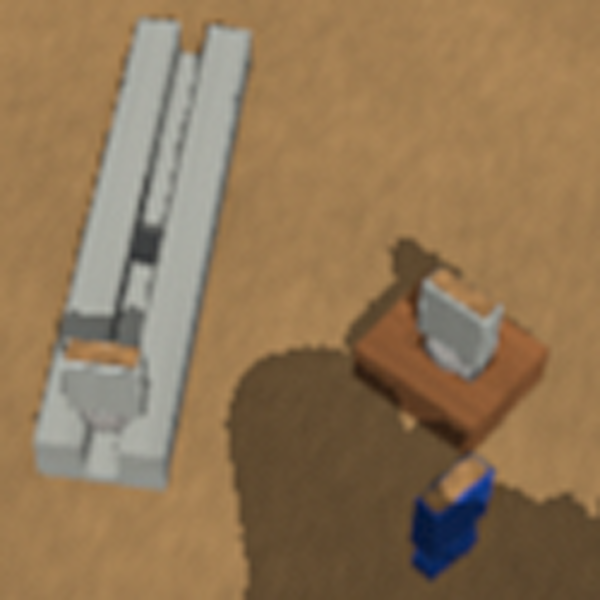

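Three things have the shape of the rest:
- Grey, at top (240,193): locked on the rail, so not it.
- Blue with cork, at top (238,254): wrong colour.
- Grey metal with a cork pad, in the wooden holder at top (271,243) and side (325,238): this is the one meant.

The dark stop block shows at crop (355,148), which is top (274,190).

```bash
cat > h.py <<'E'
import numpy as np,cv2
from station import r, imaging
P={n:imaging.camera_params(n) for n in("side","top")}
def ray(n,uv):
    K=P[n]["intrinsics"];T=P[n]["world_from_camera"]
    d=T[:3,:3]@np.linalg.solve(K,[uv[0],uv[1],1.]);return T[:3,3],d
def onz(n,uv,z):
    o,d=ray(n,uv);return o+d*(z-o[2])/d[2]
def proj(n,p):
    K=P[n]["intrinsics"];T=P[n]["world_from_camera"]
    q=K@(T[:3,:3].T@(np.array(p)-T[:3,3]));return q[:2]/q[2]
def tri(uvt,uvs):
    A=np.zeros((3,3));b=np.zeros(3)
    for n,uv in(("top",uvt),("side",uvs)):
        o,d=ray(n,uv);d=d/np.linalg.norm(d);M=np.eye(3)-np.outer(d,d);A+=M;b+=M@o
    return np.linalg.solve(A,b)
E
python3 - <<'E'
from h import *
T=lambda x,y:(215+(x+.5)/6-.5,165+(y+.5)/6-.5)
S=lambda x,y:(230+(x+.5)/4.8-.5,170+(y+.5)/4.8-.5)
np.set_printoptions(precision=4,suppress=True)
print("rail corners top view, order FL(locked far),FR(entry far),NR,NL")
tc=[(95,135),(648,25),(675,152),(120,262)]
for c in tc: print(onz("top",T(*c),.030))
print("side")
for c in [(38,447),(138,18),(252,30),(168,487-30)]: print(onz("side",S(*c),.030))
print("holder top z26");
for c in [(312,395),(428,440),(378,578),(258,535)]: print(onz("top",T(*c),.026))
for c in [(354,348),(412,290),(548,352),(465,440)]: print(onz("side",S(*c),.026))
# cork masks
for n,im,roi in(("top","pics/top0.png",(262,228,285,258)),("side","pics/side0.png",(312,222,340,240))):
    I=cv2.imread(im);x0,y0,x1,y1=roi;print(n)
    h=cv2.cvtColor(I,cv2.COLOR_BGR2HSV)[y0:y1,x0:x1]
    for row in h: print(" ".join("%3d/%3d"%(p[0],p[1]) for p in row))
E
```

```text
rail corners top view, order FL(locked far),FR(entry far),NR,NL
[0.6169 0.1203 0.03  ]
[ 0.6674 -0.1395  0.03  ]
[ 0.6061 -0.1506  0.03  ]
[0.5565 0.1079 0.03  ]
side
[0.6123 0.1254 0.03  ]
[ 0.6669 -0.135   0.03  ]
[ 0.607  -0.1476  0.03  ]
[0.5553 0.1104 0.03  ]
holder top z26
[0.4941 0.0193 0.026 ]
[ 0.4728 -0.034   0.026 ]
[ 0.41   -0.0106  0.026 ]
[0.43  0.044 0.026]
[0.4951 0.0235 0.026 ]
[ 0.4791 -0.0178  0.026 ]
[ 0.4085 -0.0053  0.026 ]
[0.4322 0.0542 0.026 ]
top
 16/131  15/129  15/135  16/133  16/130  16/129  16/131  16/128  16/133  16/127  16/130  16/134  16/131  15/133  15/129  16/133  15/128  16/133  16/132  15/130  15/126  15/128  16/130
 16/128  15/131  16/124  17/133  14/143  15/130  15/134  16/130  16/130  16/133  15/133  16/134  16/128  16/130  16/126  16/129  15/128  16/133  15/127  16/132  16/129  16/128  16/133
 16/129  16/129  16/134  15/133  14/139  15/146  14/142  15/139  17/141  15/131  16/129  15/130  16/132  16/131  16/136  17/134  16/129  15/127  17/131  15/127  15/131  16/130  16/129
 15/131  15/133  15/140  13/140  13/150  13/159  13/149  13/149  14/151
[... 8233 characters left out ...]
/134  17/126  16/124  17/124
 13/157  13/160  13/159  12/163  12/121  20/ 23  53/  9  38/  9  40/ 13  40/ 13  35/ 13  39/ 15  39/ 15  36/ 11  36/ 11  40/ 13  45/  9  45/ 12  43/ 11  47/ 11  45/ 10  18/ 31  12/108  12/160  13/154  15/138  16/125  17/126
 13/159  12/157  13/163  13/162  12/126  14/ 52  35/ 13  39/ 15  39/ 15  40/ 13  35/ 13  35/ 13  40/ 13  42/ 11  40/ 13  39/ 15  42/ 11  40/ 13  40/ 11  48/  8  50/ 11  14/ 46  13/131  12/163  13/161  13/154  14/143  15/129
 13/156  12/159  12/158  13/161  12/154  12/108  16/ 44  26/ 16  36/ 11  40/ 13  40/ 13  36/ 11  40/ 13  40/ 13  30/ 11  39/ 15  40/ 13  35/ 13  43/ 13  43/ 12  50/ 11  12/ 48  13/150  13/161  12/159  13/157  13/157  13/152
```

Run:
```python
from h import *
np.set_printoptions(precision=4,suppress=True)
print(onz("top",(271.1,243.9),.072),onz("side",(326,230.3),.072),tri((271.1,243.9),(326,230.3)))
a=onz("top",(272.7,238.5),.072);b=onz("top",(269.9,249.3),.072);print(np.degrees(np.arctan2(*(a-b)[1::-1])))
a=onz("side",(320.7,226.3),.072);b=onz("side",(332,234),.072);print(np.degrees(np.arctan2(*(a-b)[1::-1])),a,b)
R=r.sense()["ee_rot"];print(np.degrees(np.arctan2(R[1,0],R[0,0])))
```

```text
[0.4523 0.0054 0.072 ] [0.4509 0.0074 0.072 ] [0.4519 0.0055 0.0694]
-14.768184189830352
-21.588539568075984 [0.4648 0.001  0.072 ] [0.436  0.0124 0.072 ]
-22.228190136190562
```

```bash
cat >> h.py <<'E'
def plan(target,yaw):
    """shift (units 40mm) and turn (units 5deg) in tool axes to reach TCP target, tool down, tool x at yaw deg"""
    from scipy.spatial.transform import Rotation as Ro
    s=r.sense();R=s["ee_rot"];d=R.T@(np.array(target)-s["tcp_pos"])/.04
    a=np.radians(yaw);G=np.array([[np.cos(a),np.sin(a),0],[np.sin(a),-np.cos(a),0],[0,0,-1]])
    w=np.degrees(Ro.from_matrix(R.T@G).as_rotvec())/5
    return np.round(d,3),np.round(w,3)
def st():
    s=r.sense();R=s["ee_rot"]
    print("t",round(s["time_s"],2),"tcp",np.round(s["tcp_pos"],4),"yaw",round(np.degrees(np.arctan2(R[1,0],R[0,0])),2),"F",np.round(s["wrist_force"],2),"M",np.round(s["moment"],3),"w",round(s["gripper_width"],3),"j",np.round(s["joints"],1))
E
python3 -c "
from h import *
st();print(plan((.4516,.0064,.16),-20.5))"
```

```text
t 0.1 tcp [0.2361 0.5781 0.2216] yaw -22.23 F [ 0.18  0.33 -0.18] M [-0.014  0.013 -0.008] w 0.998 j [ 82.6  22.1   0.4  -0.  -68.4 -14.8]
(array([10.393, 11.19 ,  1.562]), array([ 0.022, -0.001, -0.346]))
```

Emit:
{"api": "move_arm", "payload": {
  "motion": [0.26,0.28,0,0,0,0,-0.1,0.78,0.84,0,0,0,0,-0.1,1.3,1.4,0.1,0,0,0,-0.1,1.82,1.96,0.2,0,0,0,-0.1,2.34,2.52,0.3,0,0,0,-0.1,2.86,3.08,0.4,0,0,0,-0.1,3.38,3.64,0.5,0,0,0,-0.1,3.9,4.2,0.6,0,0,-0.1,-0.1,4.42,4.76,0.7,0,0,-0.1,-0.1,4.94,5.32,0.8,0,0,-0.1,-0.1,5.46,5.88,0.9,0,0,-0.1,-0.1,5.98,6.44,1.0,0,0,-0.1,-0.1,6.5,7.0,1.1,0,0,-0.2,-0.1,7.02,7.56,1.2,0,0,-0.2,-0.1,7.54,8.12,1.3,0,0,-0.2,-0.1,8.06,8.68,1.4,0,0,-0.3,-0.1,8.58,9.24,1.45,0,0,-0.35,-0.1,9.1,9.8,1.5,0,0,-0.35,-0.1,9.6,10.34,1.56,0,0,-0.35,-0.1,10.0,10.77,1.56,0.02,0,-0.35,-0.1]
}}

```text
time_s: 1.77
tcp_pos: [0.4431, 0.0259, 0.1594]
ee_rot: [[0.936, -0.351, -0.002], [-0.351, -0.936, -0.001], [-0.001, 0.001, -1.0]]
wrist_force: [-0.5, -0.5, 0.1]
gripper_width: 0.549
```

```bash
python3 -c "
from h import *
st();print(plan((.4516,.0064,.16),-20.5))"
```

```text
t 1.77 tcp [0.4431 0.0259 0.1594] yaw -20.54 F [-0.52 -0.53  0.1 ] M [ 0.034 -0.067  0.022] w 0.549 j [ 24.4   7.9 -29.1  -0.  -53.   45. ]
(array([ 0.37 ,  0.382, -0.016]), array([ 0.013,  0.014, -0.008]))
```

Emit:
{"api": "move_arm", "payload": {
  "motion": [0.2,0.2,0,0,0,0,-0.1,0.37,0.38,0.3,0,0,0,-0.1,0.37,0.38,0.8,0,0,0,-0.1,0.37,0.38,1.3,0,0,0,-0.1,0.37,0.38,1.5,0,0,0,-0.1,0.37,0.38,1.5,0,0,0,-0.1]
}}

```text
time_s: 2.27
tcp_pos: [0.4499, 0.0058, 0.0975]
ee_rot: [[0.936, -0.351, -0.007], [-0.351, -0.936, -0.002], [-0.005, 0.005, -1.0]]
wrist_force: [-0.7, -0.4, -0.0]
gripper_width: 0.548
```

Run:
```python
from h import *
st();print(plan((.4516,.0064,.037),-20.5))
t=imaging.capture("top");s=imaging.capture("side")
a=cv2.resize(t[200:280,225:325],(500,400),interpolation=cv2.INTER_CUBIC)
b=cv2.resize(s[180:260,280:340],(300,400),interpolation=cv2.INTER_CUBIC)
cv2.imwrite("pics/a1.png",np.hstack([a,b]))
```

```text
t 2.27 tcp [0.4499 0.0058 0.0975] yaw -20.57 F [-0.67 -0.37 -0.05] M [-0.067  0.026  0.045] w 0.548 j [ 21.5  13.5 -32.9  -0.  -43.9  47.9]
(array([ 0.043, -0.036,  1.512]), array([ 0.052,  0.062, -0.013]))
```

View pics/a1.png

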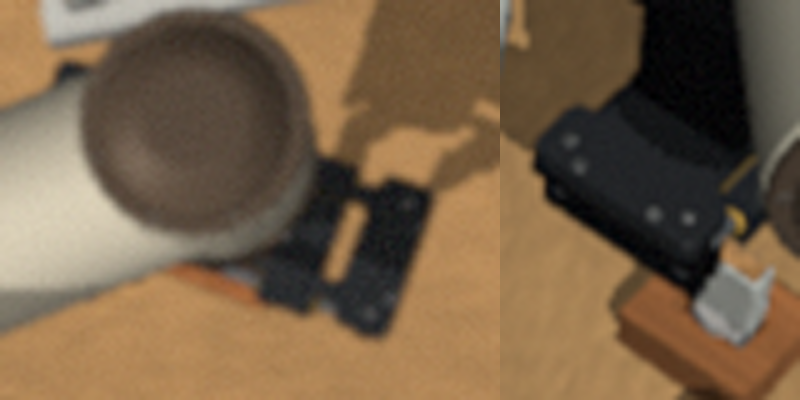

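The arm blocks the top view. In the side view the jaws are above the rest, whose cork is near crop (745,260), so I go down slowly and watch the force.

Emit:
{"api": "move_arm", "payload": {
  "motion": [0.04,-0.04,0.3,0.05,0.06,0,-0.1,0.04,-0.04,0.7,0.05,0.06,0,-0.1,0.04,-0.04,1.1,0.05,0.06,0,-0.1,0.04,-0.04,1.4,0.05,0.06,0,-0.1,0.04,-0.04,1.5,0.05,0.06,0,-0.1,0.04,-0.04,1.5,0.05,0.06,0,-0.1]
}}

```text
time_s: 2.87
tcp_pos: [0.4541, 0.0077, 0.0398]
ee_rot: [[0.937, -0.35, 0.005], [-0.35, -0.937, 0.001], [0.004, -0.003, -1.0]]
wrist_force: [0.3, -0.1, 0.6]
gripper_width: 0.545
```

Run:
```python
from h import *
st();print(plan((.4516,.0064,.037),-20.5))
s=imaging.capture("side")
b=cv2.resize(s[190:270,270:370],(750,600),interpolation=cv2.INTER_CUBIC)
cv2.imwrite("pics/a2.png",b)
```

```text
t 2.87 tcp [0.4541 0.0077 0.0398] yaw -20.47 F [ 0.25 -0.09  0.57] M [-0.022 -0.01   0.025] w 0.545 j [ 21.6  19.1 -36.5   0.1 -34.1  47.9]
(array([-0.048,  0.052,  0.07 ]), array([-0.031, -0.049,  0.006]))
```

View pics/a2.png

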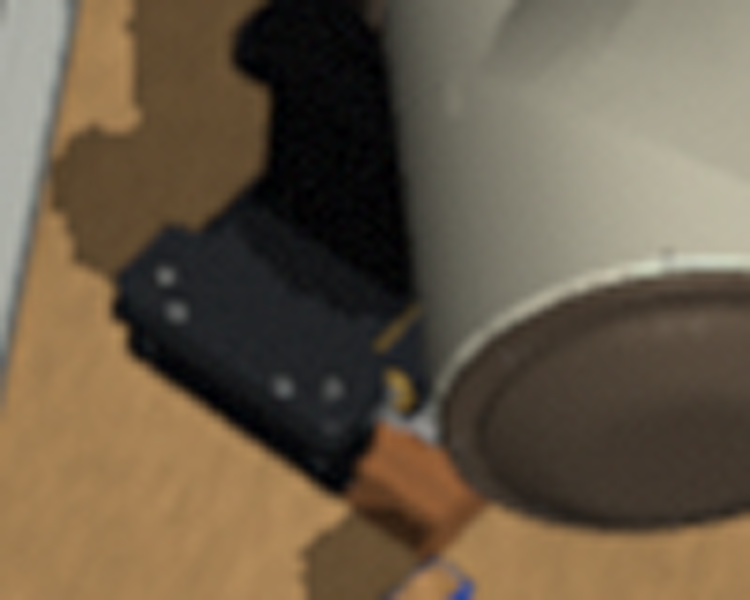

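The rest is hidden by the forearm now. The force is about zero, so I settle and close.

Emit:
{"api": "move_arm", "payload": {
  "motion": [-0.05,0.05,0.07,-0.03,-0.05,0,-0.1,-0.05,0.05,0.07,-0.03,-0.05,0,-0.1,-0.05,0.05,0.07,-0.03,-0.05,0,0.1,-0.05,0.05,0.07,-0.03,-0.05,0,0.3,-0.05,0.05,0.07,-0.03,-0.05,0,0.5,-0.05,0.05,0.07,-0.03,-0.05,0,0.6,-0.05,0.05,0.07,-0.03,-0.05,0,0.7,-0.05,0.05,0.07,-0.03,-0.05,0,0.8,-0.05,0.05,0.07,-0.03,-0.05,0,1,-0.05,0.05,0.07,-0.03,-0.05,0,1,-0.05,0.05,0.07,-0.03,-0.05,0,1,-0.05,0.05,0.07,-0.03,-0.05,0,1]
}}

```text
time_s: 3.92
tcp_pos: [0.4519, 0.0065, 0.0376]
ee_rot: [[0.937, -0.35, 0.001], [-0.35, -0.937, 0.0], [0.001, -0.001, -1.0]]
wrist_force: [-0.7, -1.1, 1.4]
gripper_width: 0.155
```

Run:
```python
from h import *
st();print(plan((.4516,.0064,.137),-20.5))
```

```text
t 3.92 tcp [0.4519 0.0065 0.0376] yaw -20.46 F [-0.67 -1.13  1.36] M [-0.316  0.19   0.01 ] w 0.155 j [ 21.5  19.3 -36.7   0.  -33.9  48. ]
(array([-0.004,  0.004, -2.484]), array([-0.007, -0.009,  0.008]))
```

Emit:
{"api": "move_arm", "payload": {
  "motion": [0,0,-0.1,0,0,0,1,0,0,-0.3,0,0,0,1,0,0,-0.6,0,0,0,1,0,0,-1.0,0,0,0,1,0,0,-1.5,0,0,0,1,0,0,-2.0,0,0,0,1,0,0,-2.4,0,0,0,1,0,0,-2.5,0,0,0,1,0,0,-2.5,0,0,0,1]
}}

```text
time_s: 4.67
tcp_pos: [0.4525, 0.0068, 0.139]
ee_rot: [[0.937, -0.35, 0.004], [-0.35, -0.937, 0.002], [0.003, -0.003, -1.0]]
wrist_force: [0.2, 0.4, -1.7]
gripper_width: 0.156
```

Run:
```python
from h import *
st()
x=np.array([np.cos(np.radians(101.2)),np.sin(np.radians(101.2)),0]);c=np.array([.611,-.0136,0])
print(c-.075*x);print(plan(c-.075*x+[0,0,.15],-78.8))
t=imaging.capture("top");s=imaging.capture("side")
cv2.imwrite("pics/a3.png",np.hstack([cv2.resize(t[180:280,225:325],(400,400)),cv2.resize(s[150:250,270:370],(400,400))]))
```

```text
t 4.67 tcp [0.4525 0.0068 0.139 ] yaw -20.46 F [ 0.15  0.4  -1.71] M [-0.025  0.009 -0.005] w 0.156 j [ 21.5  10.1 -29.9  -0.  -49.7  48. ]
[ 0.62556758 -0.08717164  0.        ]
(array([ 4.877,  0.688, -0.261]), array([-0.053, -0.017, 11.668]))
```

View pics/a3.png

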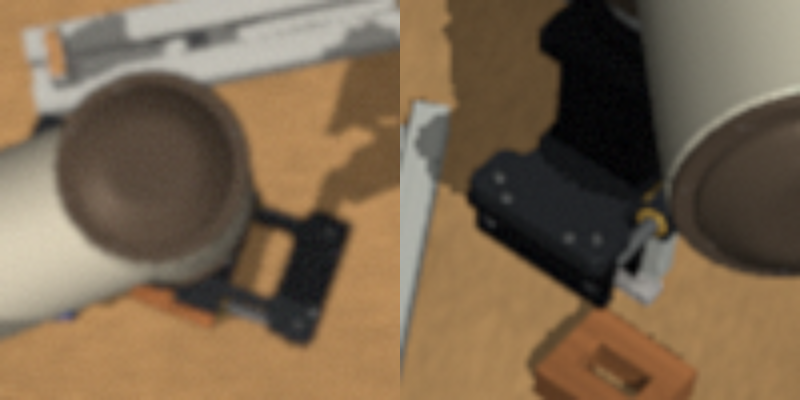

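Side crop: the holder is empty, with its slot at (618,365), and the rest hangs in the jaws at (645,270). The scale reads −1.7 N. Next, carry it over the entry end.

Emit:
{"api": "move_arm", "payload": {
  "motion": [0.15,0,-0.05,0,0,0.3,1,0.5,0.05,-0.1,0,0,1.0,1,0.9,0.1,-0.15,0,0,2.0,1,1.3,0.15,-0.2,0,0,3.0,1,1.7,0.2,-0.25,0,0,4.0,1,2.1,0.3,-0.26,0,0,5.0,1,2.5,0.35,-0.26,0,0,6.0,1,2.9,0.4,-0.26,0,0,7.0,1,3.3,0.45,-0.26,0,0,8.0,1,3.7,0.5,-0.26,0,0,9.0,1,4.1,0.6,-0.26,0,0,10.0,1,4.5,0.65,-0.26,0,0,11.0,1,4.8,0.7,-0.26,0,0,11.5,1,4.95,0.78,-0.26,0,0,11.67,1,4.95,0.78,-0.26,0,0,11.67,1,4.95,0.78,-0.26,0,0,11.67,1]
}}

```text
time_s: 6.1
tcp_pos: [0.6249, -0.0924, 0.1459]
ee_rot: [[0.193, -0.981, -0.003], [-0.981, -0.193, 0.001], [-0.001, 0.003, -1.0]]
wrist_force: [-0.5, 0.1, -0.5]
gripper_width: 0.156
```

Run:
```python
from h import *
st()
x=np.array([np.cos(np.radians(101.2)),np.sin(np.radians(101.2)),0]);c=np.array([.611,-.0136,0])
print(c-.08*x);print(plan(c-.08*x+[0,0,.09],-78.8))
t=imaging.capture("top");s=imaging.capture("side")
cv2.imwrite("pics/a4.png",np.hstack([cv2.resize(t[130:230,240:340],(400,400)),cv2.resize(s[130:230,200:300],(400,400))]))
```

```text
t 6.1 tcp [ 0.6249 -0.0924  0.1459] yaw -78.85 F [-0.49  0.12 -0.54] M [ 0.076 -0.016 -0.012] w 0.156 j [  6.2  26.2  -4.5  -0.1 -59.5   5. ]
[ 0.62653875 -0.09207641  0.        ]
(array([ 0.002, -0.047,  1.398]), array([ 0.033,  0.013, -0.01 ]))
```

View pics/a4.png

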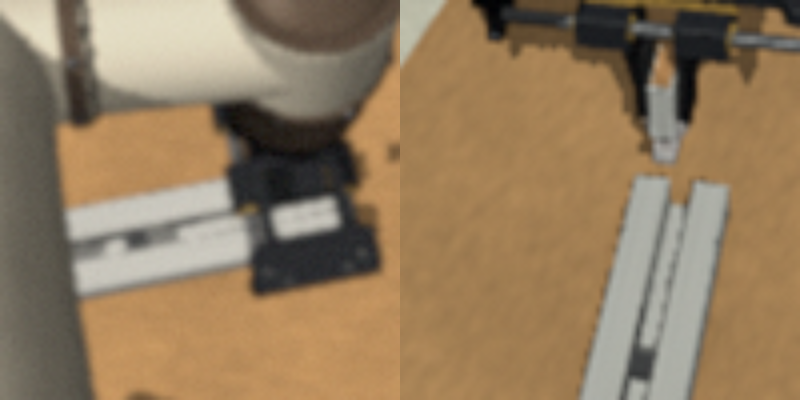

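The side view now shows the rest end-on in the jaws at crop (665,110) and the slot's entry at (680,185). I lower to about 15 mm above the rail and measure the offset there.

Emit:
{"api": "move_arm", "payload": {
  "motion": [0,-0.05,0.4,0,0,0,1,0,-0.05,0.9,0.03,0,0,1,0,-0.05,1.4,0.03,0,0,1,0,-0.05,1.7,0.03,0,0,1,0,-0.05,1.77,0.03,0,0,1,0,-0.05,1.77,0.03,0,0,1,0,-0.05,1.77,0.03,0,0,1,0,-0.05,1.77,0.03,0,0,1]
}}

```text
time_s: 6.87
tcp_pos: [0.6277, -0.0914, 0.0775]
ee_rot: [[0.195, -0.981, 0.004], [-0.981, -0.195, 0.001], [-0.0, -0.004, -1.0]]
wrist_force: [0.2, -0.0, -1.0]
gripper_width: 0.161
```

Run:
```python
from h import *
st()
s=imaging.capture("side");cv2.imwrite("pics/s5.png",s)
cv2.imwrite("pics/a5.png",cv2.resize(s[155:255,220:320],(600,600),interpolation=cv2.INTER_CUBIC))
```

```text
t 6.87 tcp [ 0.6277 -0.0914  0.0775] yaw -78.78 F [ 0.21 -0.03 -1.01] M [ 0.031 -0.001 -0.005] w 0.161 j [  6.3  30.2  -8.6  -0.  -50.9   5. ]
```

View pics/a5.png

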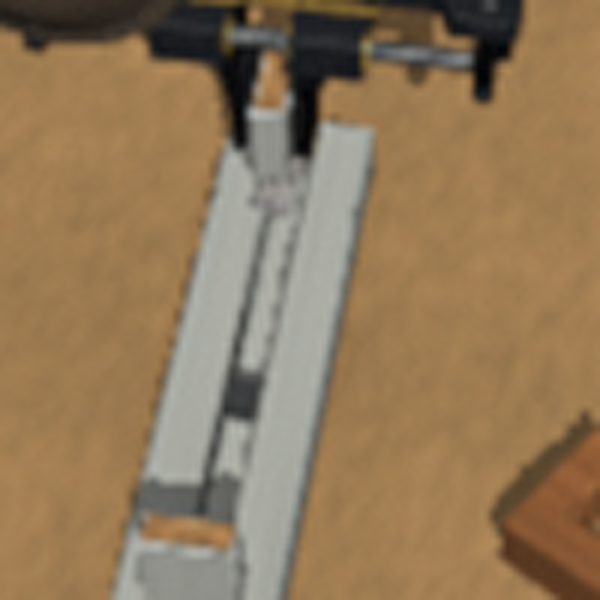

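Side crop: the bar sits between black jaws at x 250–293, y 105–180, over the slot. Dark stop block at (243,395). Next I measure its offset from the rail's centre line in this same view.

```bash
cat > m.py <<'E'
from h import *
np.set_printoptions(precision=4,suppress=True)
def railedges(s):
    S=cv2.cvtColor(s,cv2.COLOR_BGR2HSV)[...,1].astype(float)
    L=[];Rr=[]
    for v in range(188,232):
        xc=int(262-(v-192)*0.42)
        row=S[v]; 
        # left: walk left until sat>75
        def cross(x,d):
            while row[x]<75: x+=d
            a,b=row[x-d],row[x]
            return x-d+d*(75-a)/(b-a)
        L.append((cross(xc,-1) if False else cross(int(xc-6),-1),v)); Rr.append((cross(int(xc+8),1),v))
    return L,Rr
def fit(n,pts,z):
    q=np.array([onz(n,p,z)[:2] for p in pts])
    for _ in range(3):
        c=q.mean(0);u=np.linalg.svd(q-c)[2][0];e=(q-c)@[-u[1],u[0]];k=abs(e)<max(2*e.std(),3e-4);q=q[k]
    if u[1]<0:u=-u
    return c,u,e.std(),len(q)
E
python3 - <<'E'
from m import *
s=cv2.imread("pics/s5.png")
L,Rr=railedges(s)
print(np.round(L[::8],1).tolist(),np.round(Rr[::8],1).tolist())
l=fit("side",L,.03);q=fit("side",Rr,.03);print(l,q)
for u in(l[1],q[1]):print(np.degrees(np.arctan2(u[1],u[0])))
n=np.array([-l[1][1],l[1][0]]);print("width",(l[0]-q[0])@n)
g=cv2.cvtColor(s,cv2.COLOR_BGR2GRAY)
for v in range(166,196): print(v,g[v,254:276])
E
```

```text
[[254.5, 188.0], [252.6, 196.0], [250.4, 204.0], [250.7, 212.0], [237.8, 220.0], [191.0, 228.0]] [[280.7, 188.0], [279.0, 196.0], [277.5, 204.0], [275.9, 212.0], [274.2, 220.0], [272.7, 228.0]]m.py:13: RuntimeWarning: divide by zero encountered in scalar divide
  return x-d+d*(75-a)/(b-a)
Traceback (most recent call last):
  File "m.py", line 19, in fit
    c=q.mean(0);u=np.linalg.svd(q-c)[2][0];e=(q-c)@[-u[1],u[0]];k=abs(e)<max(2*e.std(),3e-4);q=q[k]
                  ~~~~~~~~~~~~~^^^^^
numpy.linalg.LinAlgError: SVD did not converge
```

Run:
```python
from m import *
s=cv2.imread("pics/s5.png")
S=cv2.cvtColor(s,cv2.COLOR_BGR2HSV)[...,1].astype(float);g=cv2.cvtColor(s,cv2.COLOR_BGR2GRAY)
L=[];Q=[];D=[]
for v in range(188,230):
    def cr(x,d):
        while S[v,x]<75:x+=d
        return x-d+d*(75-S[v,x-d])/(S[v,x]-S[v,x-d])
    L.append((cr(int(259-(v-190)*.36),-1),v));Q.append((cr(int(275-(v-190)*.2),1),v))
for nm,P_ in(("L",L),("R",Q)):
    c,u,e,k=fit("side",P_,.03);print(nm,c,np.degrees(np.arctan2(u[1],u[0])),e,k)
    if nm=="L":
        n=np.array([u[1],-u[0]]);print("n",n);c0=c;
    else: print("width",abs((c-c0)@n))
for v in(195,205,212):print(v,g[v,246:282])
for v in range(168,192): print(v,g[v,254:276])
```

```text
L [ 0.6456 -0.0228] 101.04029738581957 0.0001826299071924855 38
n [0.9815 0.1915]
R [ 0.584  -0.0431] 101.12852287300555 0.00010120263569044803 41
width 0.06431542075147773
195 [124 125 127 130 129 126 127 145 166 170 168 169 173 171 171 170 144 104
 138 170 170 157 130 144 171 169 168 171 173 171 170 167 137 106 124 129]
205 [126 129 129 128 126 150 173 172 168 170 172 171 173 169 134 100 143 171
 171 159 140 153 172 169 168 171 171 172 171 169 137 107 122 132 133 131]
212 [126 123 108 136 173 171 169 170 171 171 172 175 143  77 126 172 173 172
 145 137 164 172 168 169 172 171 171 174 155 114 109 122 121 120 120 125]
168 [136 115  68  28  10  11  18  26  73 127 144 136 129 105  54  22  16  15
  12  32  82 106]
169 [133 124  89  36   9  12  14  33 108 145 138 136 134 109  58  22  14  12
  18  61 114 137]
170 [134 126  96  51  17  13  14  37 117 147 131 132 134 125  91  28   7   5
  23  89 129 134]
171 [133 127 102  66  28   9  18  42 108 134 123 124 132 145 117  37  11   5
  25  97 135 131]
172 [133 137 117  72  33  11  22  76 120 127 118 119 133 143 108  37  18   5
  24  98 135 133]
[... 1105 characters left out ...]
2 120 137 134 134
 165 169 168 168]
185 [128 125 148 169 168 168 173 171 142 123 135 123 135 141 127 140 146 142
 169 169 166 169]
186 [114 113 147 170 168 168 172 171 144 131 148 146 147 155 149 149 149 146
 169 168 168 170]
187 [103 110 154 168 168 170 172 159 138 142 148 146 150 156 153 144 137 152
 168 168 168 170]
188 [108 133 170 170 168 171 171 143 121 135 129 136 151 150 150 133 128 160
 168 167 168 171]
189 [125 149 171 168 169 170 172 157 141 140 124 127 140 141 151 142 132 164
 169 167 168 170]
190 [135 160 169 167 170 171 173 172 168 151 125 121 131 138 152 146 141 170
 168 167 170 171]
191 [133 166 170 167 170 171 171 169 171 145 110 130 155 160 162 152 148 169
 167 167 169 172]
```

Run:
```python
from m import *
c0=np.array([.6456,-.0228]);n=np.array([.9815,.1915]);cen=c0-.03*n;u=np.array([-.1915,.9815])
tcp=np.array([.6277,-.0914])
print("tcp lateral(+x side)",(tcp-cen)@n)
# self-check slot edges row195
for x in(262.0,268.5,278.0):print((onz("side",(x,195),.03)[:2]-cen)@n)
for v in(175,177,179,181):
    z=.110-(v-174.5)/9.3*.038
    for x in(261,264.35,267.7):
        p=onz("side",(x,v),z);print(v,round(z,3),x,((p[:2]-cen)@n).round(4),((p[:2]-tcp)@u).round(4))
```

```text
tcp lateral(+x side) -0.0007053149999999718
0.007402738207743755
-0.008311572307885328
-0.031291330484973894
175 0.108 261 0.0063 0.0247
175 0.108 264.35 -0.0013 0.0235
175 0.108 267.7 -0.0088 0.0223
177 0.1 261 0.0068 0.0235
177 0.1 264.35 -0.0008 0.0223
177 0.1 267.7 -0.0085 0.0211
179 0.092 261 0.0073 0.0224
179 0.092 264.35 -0.0004 0.0212
179 0.092 267.7 -0.0081 0.02
181 0.083 261 0.0077 0.0213
181 0.083 264.35 -0.0 0.0201
181 0.083 267.7 -0.0078 0.0189
```

The slot centre and the bar centre agree within about 0.3 mm laterally. I descend just past the lips and feel for contact.

Run:
```python
from m import *
st()
n=np.array([.9815,.1915]);u=np.array([-.1915,.9815]);cen=np.array([.6456,-.0228])-.03*n
t=cen-.0006*n-.066*u;print(t,plan([*t,.0585],-78.95))
```

```text
t 6.92 tcp [ 0.6276 -0.0914  0.0775] yaw -78.78 F [ 0.07  0.04 -1.59] M [ 0.021 -0.032 -0.019] w 0.158 j [  6.3  30.2  -8.6  -0.  -50.9   5. ]
[ 0.6282 -0.0934] (array([ 0.052, -0.003,  0.475]), array([-0.043,  0.004,  0.033]))
```

Emit:
{"api": "move_arm", "payload": {
  "motion": [0.05,0,0.1,-0.04,0,0.03,1,0.05,0,0.2,-0.04,0,0.03,1,0.05,0,0.3,-0.04,0,0.03,1,0.05,0,0.35,-0.04,0,0.03,1,0.05,0,0.4,-0.04,0,0.03,1,0.05,0,0.44,-0.04,0,0.03,1,0.05,0,0.475,-0.04,0,0.03,1,0.05,0,0.475,-0.04,0,0.03,1,0.05,0,0.475,-0.04,0,0.03,1]
}}

```text
time_s: 7.67
tcp_pos: [0.6281, -0.0934, 0.0584]
ee_rot: [[0.192, -0.981, 0.0], [-0.981, -0.192, 0.0], [-0.0, -0.0, -1.0]]
wrist_force: [-0.1, -0.8, -1.2]
gripper_width: 0.157
```

Run:
```python
from m import *
st()
n=np.array([.9815,.1915]);u=np.array([-.1915,.9815]);cen=np.array([.6456,-.0228])-.03*n
t=cen-.0006*n-.066*u;print(t,plan([*t,.0415],-78.95))
s=imaging.capture("side");cv2.imwrite("pics/s6.png",s)
cv2.imwrite("pics/a6.png",cv2.resize(s[155:235,220:320],(750,600),interpolation=cv2.INTER_CUBIC))
```

```text
t 7.67 tcp [ 0.6281 -0.0934  0.0584] yaw -78.94 F [-0.07 -0.81 -1.16] M [ 0.05  -0.027 -0.003] w 0.157 j [  6.1  31.6  -9.4  -0.  -49.    5. ]
[ 0.6282 -0.0934] (array([ 0.003, -0.003,  0.423]), array([-0.002,  0.004,  0.003]))
```

View pics/a6.png

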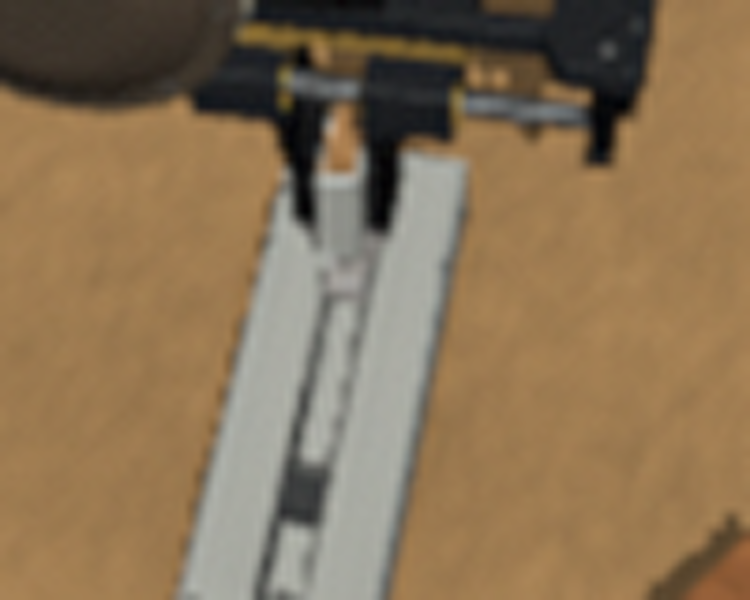

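No upward force, and the foot sits centred in the slot at crop (345,270). Continue down slowly.

Emit:
{"api": "move_arm", "payload": {
  "motion": [0,0,0.05,0,0,0,1,0,0,0.1,0,0,0,1,0,0,0.14,0,0,0,1,0,0,0.18,0,0,0,1,0,0,0.18,0,0,0,1]
}}

```text
time_s: 8.13
tcp_pos: [0.6279, -0.0934, 0.0508]
ee_rot: [[0.192, -0.981, -0.0], [-0.981, -0.192, 0.0], [-0.0, 0.0, -1.0]]
wrist_force: [0.3, 0.5, -1.0]
gripper_width: 0.159
```

Run:
```python
from m import *
st()
```

```text
t 8.13 tcp [ 0.6279 -0.0934  0.0508] yaw -78.93 F [ 0.35  0.48 -0.98] M [ 0.098 -0.01   0.002] w 0.159 j [  6.1  32.1  -9.7  -0.  -48.1   5. ]
```

Emit:
{"api": "move_arm", "payload": {
  "motion": [0,0,0.05,0,0,0,1,0,0,0.1,0,0,0,1,0,0,0.15,0,0,0,1,0,0,0.18,0,0,0,1,0,0,0.2,0,0,0,1,0,0,0.21,0,0,0,1,0,0,0.21,0,0,0,1]
}}

```text
time_s: 8.72
tcp_pos: [0.6279, -0.0933, 0.0423]
ee_rot: [[0.192, -0.981, -0.001], [-0.981, -0.192, 0.0], [-0.0, 0.0, -1.0]]
wrist_force: [0.3, 0.5, -1.5]
gripper_width: 0.156
```

Run:
```python
from m import *
st()
```

```text
t 8.72 tcp [ 0.6279 -0.0933  0.0423] yaw -78.93 F [ 0.34  0.54 -1.48] M [ 0.053 -0.05  -0.023] w 0.156 j [  6.1  32.7 -10.1  -0.  -47.2   5. ]
```

Emit:
{"api": "move_arm", "payload": {
  "motion": [0,0,0.015,0,0,0,1,0,0,0.03,0,0,0,1,0,0,0.03,0,0,0,1]
}}

```text
time_s: 8.97
tcp_pos: [0.628, -0.0933, 0.0417]
ee_rot: [[0.192, -0.981, -0.0], [-0.981, -0.192, 0.0], [-0.0, 0.0, -1.0]]
wrist_force: [-0.8, 0.1, 1.6]
gripper_width: 0.157
```

Run:
```python
from m import *
st()
s=imaging.capture("side");cv2.imwrite("pics/s7.png",s)
cv2.imwrite("pics/a7.png",cv2.resize(s[155:235,220:320],(750,600),interpolation=cv2.INTER_CUBIC))
```

```text
t 8.97 tcp [ 0.628  -0.0933  0.0417] yaw -78.92 F [-0.77  0.12  1.6 ] M [ 0.135  0.211 -0.021] w 0.157 j [  6.1  32.8 -10.2  -0.  -47.1   5. ]
```

View pics/a7.png

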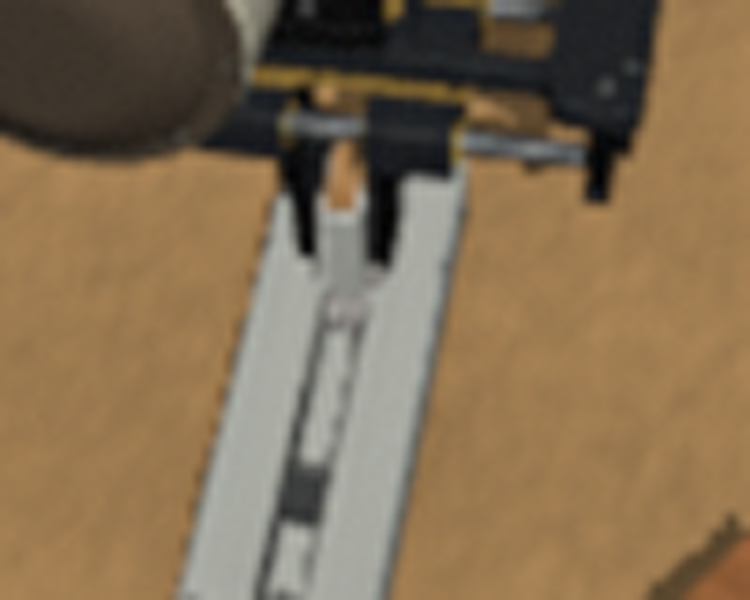

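The rest is seated: the collar touches the rail at about 3 N. From the visible face of the dark stop block at crop (308,462) I estimate the slide length.

Run:
```python
from m import *
n=np.array([.9815,.1915]);u=np.array([-.1915,.9815]);cen=np.array([.6456,-.0228])-.03*n
s=r.sense();a=(s["tcp_pos"][:2]-cen)@u
im=cv2.imread("pics/s7.png");g=cv2.cvtColor(im,cv2.COLOR_BGR2GRAY)
for v in range(210,228):print(v,g[v,252:268])
for uv in[(261.2,216.4)]:
    p=onz("side",uv,.0285);print("block",(p[:2]-cen)@u,"tcp",a,"lat",(s["tcp_pos"][:2]-cen)@n)
# rail origin along from earlier: corners
for c in[(.6110,-.0136),(.6117,-.0155),(.6104,-.0117)]:print((np.array(c)-cen)@u)
```

```text
210 [169 169 169 170 171 171 161 111  90 146 170 172 157 137 153 170]
211 [168 169 170 170 170 172 150  91 110 162 171 170 142 127 160 170]
212 [169 169 170 169 171 173 143  77 124 171 170 171 144 134 166 169]
213 [168 170 169 170 170 169 129  72 130 171 171 171 148 144 170 169]
214 [168 169 170 170 170 165 118  86 144 173 172 158 139 152 170 167]
215 [169 169 170 169 172 158 106  91 149 174 172 144 128 159 170 168]
216 [168 169 169 170 171 146  84  80 123 145 143 124 134 167 171 169]
217 [169 169 169 170 169 133  72  73  90  95  97  97 138 172 171 167]
218 [169 169 170 170 164 121  64  65  68  74  74  82 136 172 169 167]
219 [170 169 169 172 155 106  63  62  62  60  60  90 146 172 169 168]
220 [168 169 169 171 146  89  63  63  62  62  62 111 159 172 168 168]
221 [168 169 168 172 142  76  61  62  64  60  65 123 167 172 169 167]
222 [169 168 168 168 131  65  57  61  60  60  72 134 173 171 168 168]
223 [168 169 170 161 115  58  54  55  53  53  78 138 172 170 168 168]
224 [168 167 169 150  97  86 100  83  71  63  92 147 172 169 166 170]
225 [167 167 170 141  81 120 154 144 139 115 122 162 172 168 169 168]
226 [167 168 166 128  77 137 173 174 173 145 141 170 171 167 168 169]
227 [167 168 162 115  90 147 173 173 173 147 144 172 169 169 169 168]
block 0.019147327455131886 tcp -0.06589105224874549 lat -0.0007824284661756975
0.015655700000000005
0.013656799999999998
0.01763544999999999
```

Emit:
{"api": "move_arm", "payload": {
  "motion": [-0.03,0,-0.015,0,0,0,1,-0.1,0,-0.015,0,0,0,1,-0.18,0,-0.015,0,0,0,1,-0.26,0,-0.015,0,0,0,1,-0.34,0,-0.015,0,0,0,1,-0.42,0,-0.015,0,0,0,1,-0.5,0,-0.015,0,0,0,1,-0.56,0,-0.015,0,0,0,1,-0.6,0,-0.015,0,0,0,1,-0.6,0,-0.015,0,0,0,1]
}}

```text
time_s: 9.85
tcp_pos: [0.6234, -0.0694, 0.0423]
ee_rot: [[0.193, -0.981, -0.0], [-0.981, -0.193, 0.0], [-0.0, -0.0, -1.0]]
wrist_force: [-0.0, -0.3, -1.7]
gripper_width: 0.159
```

```bash
cat >> m.py <<'E'
n=np.array([.9815,.1915]);u=np.array([-.1915,.9815]);cen=np.array([.6456,-.0228])-.03*n
def rs():
    st();s=r.sense();d=s["tcp_pos"][:2]-cen;F=s["wrist_force"][:2]
    print("along mm",round(d@u*1e3,2),"lat",round(d@n*1e3,2),"Falong",round(F@u,2),"Flat",round(F@n,2))
E
python3 -c "
from m import *
rs()"
```

```text
t 9.85 tcp [ 0.6234 -0.0694  0.0423] yaw -78.9 F [-0.05 -0.3  -1.72] M [ 0.034 -0.043  0.007] w 0.159 j [  8.4  32.1 -11.3  -0.  -46.5   2.7]
along mm -41.49 lat -0.73 Falong -0.28 Flat -0.1
```

Emit:
{"api": "move_arm", "payload": {
  "motion": [-0.03,0,0.005,0,0,0,1,-0.1,0,0.005,0,0,0,1,-0.18,0,0.005,0,0,0,1,-0.26,0,0.005,0,0,0,1,-0.34,0,0.005,0,0,0,1,-0.42,0,0.005,0,0,0,1,-0.5,0,0.005,0,0,0,1,-0.58,0,0.005,0,0,0,1,-0.66,0,0.005,0,0,0,1,-0.74,0,0.005,0,0,0,1,-0.82,0,0.005,0,0,0,1,-0.9,0,0.005,0,0,0,1,-0.96,0,0.005,0,0,0,1,-1.0,0,0.005,0,0,0,1,-1.03,0,0.005,0,0,0,1,-1.05,0,0.005,0,0,0,1,-1.05,0,0.005,0,0,0,1]
}}

```text
time_s: 11.27
tcp_pos: [0.6153, -0.0281, 0.0422]
ee_rot: [[0.193, -0.981, 0.0], [-0.981, -0.193, 0.0], [-0.0, -0.0, -1.0]]
wrist_force: [-0.7, -0.4, -1.2]
gripper_width: 0.163
```

```bash
python3 -c "
from m import *
rs()"
```

```text
t 11.27 tcp [ 0.6153 -0.0281  0.0422] yaw -78.9 F [-0.66 -0.4  -1.19] M [ 0.051 -0.09   0.037] w 0.163 j [ 12.4  31.3 -13.1  -0.  -45.7  -1.3]
along mm 0.58 lat -0.77 Falong -0.27 Flat -0.73
```

Emit:
{"api": "move_arm", "payload": {
  "motion": [-0.02,0,0,0,0,0,1,-0.05,0,0,0,0,0,1,-0.08,0,0,0,0,0,1,-0.11,0,0,0,0,0,1,-0.125,0,0,0,0,0,1,-0.125,0,0,0,0,0,1]
}}

```text
time_s: 11.77
tcp_pos: [0.6143, -0.023, 0.0422]
ee_rot: [[0.193, -0.981, -0.0], [-0.981, -0.193, 0.0], [-0.0, -0.0, -1.0]]
wrist_force: [-0.0, -0.6, -2.4]
gripper_width: 0.16
```

```bash
python3 -c "
from m import *
rs()"
```

```text
t 11.77 tcp [ 0.6143 -0.023   0.0422] yaw -78.88 F [-0.02 -0.59 -2.36] M [ 0.069 -0.008 -0.014] w 0.16 j [ 12.9  31.2 -13.3  -0.  -45.6  -1.8]
along mm 5.75 lat -0.78 Falong -0.57 Flat -0.13
```

Emit:
{"api": "move_arm", "payload": {
  "motion": [-0.015,0,0,0,0,0,1,-0.03,0,0,0,0,0,1,-0.045,0,0,0,0,0,1,-0.05,0,0,0,0,0,1]
}}

```text
time_s: 12.1
tcp_pos: [0.6139, -0.021, 0.0422]
ee_rot: [[0.193, -0.981, 0.0], [-0.981, -0.193, 0.0], [-0.0, -0.0, -1.0]]
wrist_force: [-0.4, -0.0, -1.6]
gripper_width: 0.161
```

```bash
python3 -c "
from m import *
rs()"
```

```text
t 12.1 tcp [ 0.6139 -0.021   0.0422] yaw -78.88 F [-0.38 -0.02 -1.61] M [0.088 0.005 0.033] w 0.161 j [ 13.1  31.1 -13.3  -0.  -45.5  -2. ]
along mm 7.86 lat -0.75 Falong 0.05 Flat -0.38
```

Now 1 mm steps.

Emit:
{"api": "move_arm", "payload": {
  "motion": [-0.01,0,0,0,0,0,1,-0.02,0,0,0,0,0,1,-0.025,0,0,0,0,0,1]
}}

```text
time_s: 12.35
tcp_pos: [0.6137, -0.02, 0.0421]
ee_rot: [[0.193, -0.981, -0.0], [-0.981, -0.193, 0.0], [-0.0, -0.0, -1.0]]
wrist_force: [0.7, 0.3, -2.4]
gripper_width: 0.157
```

```bash
python3 -c "
from m import *
rs()"
```

```text
t 12.35 tcp [ 0.6137 -0.02    0.0421] yaw -78.88 F [ 0.75  0.31 -2.42] M [ 0.038 -0.006  0.029] w 0.157 j [ 13.2  31.1 -13.4  -0.  -45.5  -2.1]
along mm 8.87 lat -0.78 Falong 0.16 Flat 0.79
```

Emit:
{"api": "move_arm", "payload": {
  "motion": [-0.01,0,0,0,0,0,1,-0.02,0,0,0,0,0,1,-0.025,0,0,0,0,0,1]
}}

```text
time_s: 12.6
tcp_pos: [0.6135, -0.019, 0.0422]
ee_rot: [[0.193, -0.981, 0.0], [-0.981, -0.193, 0.0], [-0.0, -0.0, -1.0]]
wrist_force: [0.1, -0.1, -1.6]
gripper_width: 0.162
```

```bash
python3 -c "
from m import *
rs()"
```

```text
t 12.6 tcp [ 0.6135 -0.019   0.0422] yaw -78.88 F [ 0.12 -0.12 -1.56] M [ 0.1    0.015 -0.014] w 0.162 j [ 13.3  31.1 -13.4  -0.  -45.5  -2.2]
along mm 9.92 lat -0.76 Falong -0.15 Flat 0.1
```

Emit:
{"api": "move_arm", "payload": {
  "motion": [-0.01,0,0,0,0,0,1,-0.02,0,0,0,0,0,1,-0.025,0,0,0,0,0,1]
}}

```text
time_s: 12.85
tcp_pos: [0.6133, -0.0179, 0.0422]
ee_rot: [[0.193, -0.981, 0.0], [-0.981, -0.193, 0.0], [-0.0, -0.0, -1.0]]
wrist_force: [0.8, 0.0, -1.0]
gripper_width: 0.154
```

```bash
python3 -c "
from m import *
rs()"
```

```text
t 12.85 tcp [ 0.6133 -0.0179  0.0422] yaw -78.88 F [ 0.77  0.01 -0.97] M [ 0.074 -0.005  0.02 ] w 0.154 j [ 13.4  31.1 -13.4  -0.  -45.5  -2.3]
along mm 10.99 lat -0.76 Falong -0.14 Flat 0.76
```

Emit:
{"api": "move_arm", "payload": {
  "motion": [-0.01,0,0,0,0,0,1,-0.02,0,0,0,0,0,1,-0.02,0,0,0,0,0,1]
}}

```text
time_s: 13.1
tcp_pos: [0.6131, -0.017, 0.0422]
ee_rot: [[0.193, -0.981, -0.0], [-0.981, -0.193, 0.0], [-0.0, -0.0, -1.0]]
wrist_force: [-0.0, -0.1, -1.9]
gripper_width: 0.159
```

```bash
python3 -c "
from m import *
rs()"
```

```text
t 13.1 tcp [ 0.6131 -0.017   0.0422] yaw -78.87 F [-0.01 -0.08 -1.92] M [ 0.043 -0.078  0.012] w 0.159 j [ 13.5  31.1 -13.5  -0.  -45.5  -2.4]
along mm 11.87 lat -0.76 Falong -0.08 Flat -0.03
```

Emit:
{"api": "move_arm", "payload": {
  "motion": [-0.01,0,0,0,0,0,1,-0.02,0,0,0,0,0,1,-0.025,0,0,0,0,0,1]
}}

```text
time_s: 13.35
tcp_pos: [0.613, -0.016, 0.0422]
ee_rot: [[0.193, -0.981, 0.0], [-0.981, -0.193, 0.0], [-0.0, -0.0, -1.0]]
wrist_force: [0.3, 0.2, -0.8]
gripper_width: 0.159
```

```bash
python3 -c "
from m import *
rs()"
```

```text
t 13.35 tcp [ 0.613  -0.016   0.0422] yaw -78.87 F [ 0.34  0.18 -0.78] M [ 0.096 -0.035  0.02 ] w 0.159 j [ 13.6  31.  -13.5  -0.  -45.5  -2.5]
along mm 12.91 lat -0.73 Falong 0.12 Flat 0.37
```

Emit:
{"api": "move_arm", "payload": {
  "motion": [-0.01,0,0,0,0,0,1,-0.02,0,0,0,0,0,1,-0.02,0,0,0,0,0,1]
}}

```text
time_s: 13.6
tcp_pos: [0.6129, -0.0157, 0.0422]
ee_rot: [[0.193, -0.981, 0.0], [-0.981, -0.193, -0.0], [0.0, 0.0, -1.0]]
wrist_force: [0.5, -3.0, -1.3]
gripper_width: 0.16
```

Run:
```python
from m import *
rs()
s=imaging.capture("side");cv2.imwrite("pics/s8.png",s)
cv2.imwrite("pics/a8.png",cv2.resize(s[165:265,210:310],(600,600),interpolation=cv2.INTER_CUBIC))
```

```text
t 13.6 tcp [ 0.6129 -0.0157  0.0422] yaw -78.87 F [ 0.5  -2.95 -1.27] M [-0.747 -0.262  0.021] w 0.16 j [ 13.7  31.  -13.5   0.  -45.4  -2.5]
along mm 13.28 lat -0.76 Falong -2.99 Flat -0.07
```

View pics/a8.png

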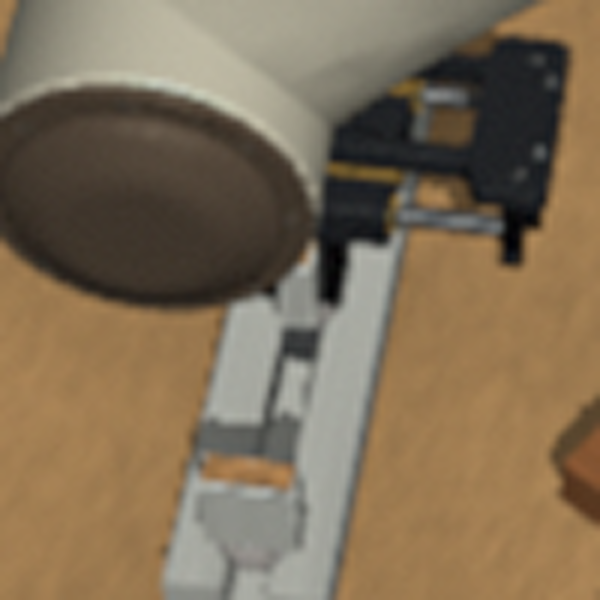

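Contact with the stop: −3 N along the slot, with the rest's collar right at the dark block at crop (300,335). I confirm at about 6 N.

Emit:
{"api": "move_arm", "payload": {
  "motion": [-0.015,0,0,0,0,0,1,-0.022,0,0,0,0,0,1,-0.022,0,0,0,0,0,1]
}}

```text
time_s: 13.9
tcp_pos: [0.6128, -0.0155, 0.0422]
ee_rot: [[0.193, -0.981, 0.0], [-0.981, -0.193, -0.001], [0.001, 0.0, -1.0]]
wrist_force: [1.7, -5.6, -1.5]
gripper_width: 0.156
```

```bash
python3 -c "
from m import *
rs()"
```

```text
t 13.9 tcp [ 0.6128 -0.0155  0.0422] yaw -78.87 F [ 1.72 -5.57 -1.51] M [-1.592 -0.465 -0.012] w 0.156 j [ 13.7  31.  -13.6   0.1 -45.4  -2.6]
along mm 13.47 lat -0.75 Falong -5.8 Flat 0.62
```

The stop is confirmed at −5.8 N. I back off a hair and start turning clockwise (+wz, since the tool's z points down), checking side forces at each step.

Emit:
{"api": "move_arm", "payload": {
  "motion": [0.012,0,0,0,0,0,1,0.012,0,0,0,0,0.4,1,0.012,0,0,0,0,0.8,1,0.012,0,0,0,0,1.2,1,0.012,0,0,0,0,1.6,1,0.012,0,0,0,0,2.0,1,0.012,0,0,0,0,2.0,1]
}}

```text
time_s: 14.48
tcp_pos: [0.6122, -0.0159, 0.042]
ee_rot: [[0.019, -1.0, -0.001], [-1.0, -0.019, -0.001], [0.001, 0.001, -1.0]]
wrist_force: [0.1, -1.4, -0.6]
gripper_width: 0.154
```

```bash
python3 -c "
from m import *
rs()"
```

```text
t 14.48 tcp [ 0.6122 -0.0159  0.042 ] yaw -88.91 F [ 0.07 -1.44 -0.62] M [-0.469  0.119 -0.031] w 0.154 j [ 13.7  31.  -13.6   0.  -45.5 -12.6]
along mm 13.21 lat -1.48 Falong -1.42 Flat -0.21
```

```bash
cat >> m.py <<'E'
def pl(al,lat,yaw,z=.0421):
    t=cen+al*1e-3*u+lat*1e-3*n; d,w=plan([*t,z],yaw);print("plan",d,w)
E
python3 -c "
from m import *
rs();pl(13.1,-.7,-109)"
```

```text
t 14.48 tcp [ 0.6122 -0.0159  0.042 ] yaw -88.91 F [ 0.07 -1.44 -0.62] M [-0.469  0.119 -0.031] w 0.154 j [ 13.7  31.  -13.6   0.  -45.5 -12.6]
along mm 13.21 lat -1.48 Falong -1.42 Flat -0.21
plan [-0.001 -0.02  -0.002] [ 0.015 -0.013  4.017]
```

Emit:
{"api": "move_arm", "payload": {
  "motion": [0,-0.02,0,0,0,0.4,1,0,-0.02,0,0,0,0.9,1,0,-0.02,0,0,0,1.4,1,0,-0.02,0,0,0,1.8,1,0,-0.02,0,0,0,2.0,1,0,-0.02,0,0,0,2.0,1]
}}

```text
time_s: 14.98
tcp_pos: [0.6126, -0.0157, 0.0419]
ee_rot: [[-0.155, -0.988, -0.002], [-0.988, 0.155, -0.001], [0.001, 0.002, -1.0]]
wrist_force: [-0.4, -1.3, -1.4]
gripper_width: 0.158
```

```bash
python3 -c "
from m import *
rs();pl(13.1,-.7,-119)"
```

```text
t 14.98 tcp [ 0.6126 -0.0157  0.0419] yaw -98.89 F [-0.36 -1.28 -1.4 ] M [-0.311  0.08   0.001] w 0.158 j [ 13.7  31.1 -13.5   0.  -45.6 -22.6]
along mm 13.26 lat -1.02 Falong -1.19 Flat -0.6
plan [ 0.001 -0.009 -0.006] [ 0.021 -0.017  4.022]
```

Turned 20° freely, so the foot is in the pocket. Continue.

Emit:
{"api": "move_arm", "payload": {
  "motion": [0,-0.01,-0.005,0.02,-0.02,0.5,1,0,-0.01,-0.005,0.02,-0.02,1.0,1,0,-0.01,-0.005,0.02,-0.02,1.6,1,0,-0.01,-0.005,0.02,-0.02,2.2,1,0,-0.01,-0.005,0.02,-0.02,2.8,1,0,-0.01,-0.005,0.02,-0.02,3.4,1,0,-0.01,-0.005,0.02,-0.02,4,1,0,-0.01,-0.005,0.02,-0.02,4,1]
}}

```text
time_s: 15.65
tcp_pos: [0.6126, -0.0156, 0.0419]
ee_rot: [[-0.483, -0.876, -0.001], [-0.876, 0.483, 0.0], [-0.0, 0.001, -1.0]]
wrist_force: [-0.4, 0.1, -1.3]
gripper_width: 0.16
```

```bash
python3 -c "
from m import *
rs();pl(13.1,-.7,-144)"
```

```text
t 15.65 tcp [ 0.6126 -0.0156  0.0419] yaw -118.89 F [-0.45  0.1  -1.32] M [-0.214  0.278 -0.017] w 0.16 j [ 13.6  31.1 -13.5  -0.1 -45.5 -42.5]
along mm 13.42 lat -0.97 Falong 0.18 Flat -0.42
plan [ 0.002 -0.01  -0.004] [ 0.01  -0.001  5.023]
```

Emit:
{"api": "move_arm", "payload": {
  "motion": [0,-0.01,-0.004,0.01,0,0.5,1,0,-0.01,-0.004,0.01,0,1.0,1,0,-0.01,-0.004,0.01,0,1.6,1,0,-0.01,-0.004,0.01,0,2.2,1,0,-0.01,-0.004,0.01,0,2.8,1,0,-0.01,-0.004,0.01,0,3.4,1,0,-0.01,-0.004,0.01,0,4,1,0,-0.01,-0.004,0.01,0,4.6,1,0,-0.01,-0.004,0.01,0,5,1,0,-0.01,-0.004,0.01,0,5,1]
}}

```text
time_s: 16.48
tcp_pos: [0.6121, -0.0153, 0.0418]
ee_rot: [[-0.807, -0.59, -0.002], [-0.59, 0.807, 0.0], [0.001, 0.001, -1.0]]
wrist_force: [-1.6, 0.3, -1.9]
gripper_width: 0.154
```

```bash
python3 -c "
from m import *
rs();pl(13.1,-.7,-164)"
```

```text
t 16.48 tcp [ 0.6121 -0.0153  0.0418] yaw -143.81 F [-1.56  0.27 -1.91] M [0.16  0.522 0.052] w 0.154 j [ 13.7  31.1 -13.5  -0.1 -45.5 -67.4]
along mm 13.74 lat -1.4 Falong 0.57 Flat -1.48
plan [-0.009 -0.022 -0.008] [ 0.013 -0.018  4.038]
```

Emit:
{"api": "move_arm", "payload": {
  "motion": [0,0,-0.006,0.01,-0.02,0.5,1,0,0,-0.006,0.01,-0.02,1.0,1,0,0,-0.006,0.01,-0.02,1.5,1,0,0,-0.006,0.01,-0.02,2.0,1,0,0,-0.006,0.01,-0.02,2.5,1,0,0,-0.006,0.01,-0.02,3.0,1,0,0,-0.006,0.01,-0.02,3.5,1,0,0,-0.006,0.01,-0.02,4,1,0,0,-0.006,0.01,-0.02,4,1]
}}

```text
time_s: 17.23
tcp_pos: [0.6121, -0.015, 0.042]
ee_rot: [[-0.96, -0.28, 0.0], [-0.28, 0.96, 0.001], [-0.0, 0.001, -1.0]]
wrist_force: [-1.5, -0.1, -1.6]
gripper_width: 0.16
```

```bash
python3 -c "
from m import *
rs();pl(13.5,-1.2,-169)"
```

```text
t 17.23 tcp [ 0.6121 -0.015   0.042 ] yaw -163.73 F [-1.49 -0.09 -1.56] M [0.207 0.31  0.026] w 0.16 j [ 13.7  31.  -13.6  -0.1 -45.4 -87.4]
along mm 14.09 lat -1.41 Falong 0.2 Flat -1.48
plan [-0.004 -0.015 -0.003] [0.008 0.003 1.054]
```

Emit:
{"api": "move_arm", "payload": {
  "motion": [0,0,0,0,0,0.35,1,0,0,0,0,0,0.7,1,0,0,0,0,0,1.05,1,0,0,0,0,0,1.05,1]
}}

```text
time_s: 17.57
tcp_pos: [0.612, -0.0148, 0.0419]
ee_rot: [[-0.981, -0.193, -0.0], [-0.193, 0.981, 0.001], [-0.0, 0.001, -1.0]]
wrist_force: [-1.6, 0.7, -1.7]
gripper_width: 0.157
```

```bash
python3 -c "
from m import *
rs()"
```

```text
t 17.57 tcp [ 0.612  -0.0148  0.0419] yaw -168.86 F [-1.58  0.69 -1.74] M [0.166 0.348 0.024] w 0.157 j [ 13.7  31.  -13.6  -0.1 -45.4 -92.5]
along mm 14.33 lat -1.44 Falong 0.98 Flat -1.41
```

Emit:
{"api": "move_arm", "payload": {
  "motion": [0,0,0,0,0,0.2,1,0,0,0,0,0,0.4,1,0,0,0,0,0,0.4,1]
}}

```text
time_s: 17.82
tcp_pos: [0.612, -0.0147, 0.0419]
ee_rot: [[-0.987, -0.159, -0.0], [-0.159, 0.987, 0.001], [-0.0, 0.001, -1.0]]
wrist_force: [-1.6, 0.2, -2.3]
gripper_width: 0.16
```

```bash
python3 -c "
from m import *
rs()"
```

```text
t 17.82 tcp [ 0.612  -0.0147  0.0419] yaw -170.85 F [-1.55  0.22 -2.33] M [ 0.209  0.255 -0.009] w 0.16 j [ 13.7  31.  -13.6  -0.1 -45.4 -94.5]
along mm 14.4 lat -1.43 Falong 0.51 Flat -1.48
```

Emit:
{"api": "move_arm", "payload": {
  "motion": [0,0,0,0,0,0.2,1,0,0,0,0,0,0.4,1,0,0,0,0,0,0.4,1]
}}

```text
time_s: 18.07
tcp_pos: [0.612, -0.0147, 0.0419]
ee_rot: [[-0.992, -0.124, -0.0], [-0.124, 0.992, 0.001], [-0.0, 0.001, -1.0]]
wrist_force: [-0.6, 0.7, -1.4]
gripper_width: 0.158
```

```bash
python3 -c "
from m import *
rs()"
```

```text
t 18.07 tcp [ 0.612  -0.0147  0.0419] yaw -172.9 F [-0.64  0.75 -1.39] M [0.167 0.268 0.021] w 0.158 j [ 13.7  31.  -13.6  -0.1 -45.4 -96.6]
along mm 14.42 lat -1.42 Falong 0.86 Flat -0.49
```

Emit:
{"api": "move_arm", "payload": {
  "motion": [0,0,0,0,0,0.2,1,0,0,0,0,0,0.4,1,0,0,0,0,0,0.4,1]
}}

```text
time_s: 18.32
tcp_pos: [0.612, -0.0146, 0.0419]
ee_rot: [[-0.996, -0.088, -0.0], [-0.088, 0.996, 0.001], [-0.0, 0.001, -1.0]]
wrist_force: [-2.3, 0.3, -1.3]
gripper_width: 0.159
```

```bash
python3 -c "
from m import *
rs()"
```

```text
t 18.32 tcp [ 0.612  -0.0146  0.0419] yaw -174.95 F [-2.25  0.27 -1.3 ] M [ 0.186  0.227 -0.028] w 0.159 j [ 13.7  31.  -13.6  -0.1 -45.4 -98.6]
along mm 14.46 lat -1.42 Falong 0.7 Flat -2.16
```

Emit:
{"api": "move_arm", "payload": {
  "motion": [0,0,0,0,0,0.15,1,0,0,0,0,0,0.3,1,0,0,0,0,0,0.3,1]
}}

```text
time_s: 18.57
tcp_pos: [0.612, -0.0146, 0.0419]
ee_rot: [[-0.998, -0.061, -0.0], [-0.061, 0.998, 0.001], [-0.0, 0.001, -1.0]]
wrist_force: [-0.6, 0.2, -1.2]
gripper_width: 0.159
```

Run:
```python
from m import *
rs()
s=imaging.capture("side");cv2.imwrite("pics/s9.png",s)
t=imaging.capture("top")
cv2.imwrite("pics/a9.png",np.hstack([cv2.resize(s[165:265,210:310],(400,400),interpolation=cv2.INTER_CUBIC),cv2.resize(t[130:230,220:320],(400,400),interpolation=cv2.INTER_CUBIC)]))
```

```text
t 18.57 tcp [ 0.612  -0.0146  0.0419] yaw -176.49 F [-0.63  0.2  -1.24] M [ 0.245  0.255 -0.004] w 0.159 j [  13.7   31.   -13.6   -0.1  -45.4 -100.2]
along mm 14.47 lat -1.43 Falong 0.31 Flat -0.58
```

View pics/a9.png

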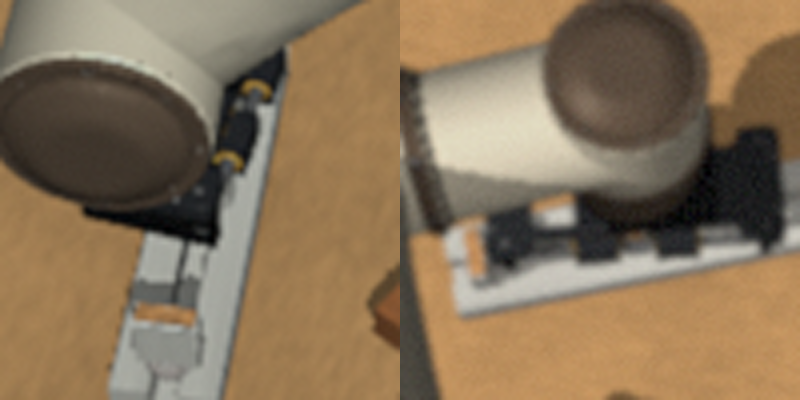

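Turned 97.5° without a stop torque yet; the rest is hidden under the gripper. One more small feel, and then I settle back towards square.

Emit:
{"api": "move_arm", "payload": {
  "motion": [0,0,0,0,0,0.15,1,0,0,0,0,0,0.25,1,0,0,0,0,0,0.25,1]
}}

```text
time_s: 18.92
tcp_pos: [0.612, -0.0146, 0.0419]
ee_rot: [[-0.999, -0.04, -0.0], [-0.04, 0.999, 0.001], [-0.0, 0.001, -1.0]]
wrist_force: [-1.7, 0.9, -1.6]
gripper_width: 0.159
```

```bash
python3 -c "
from m import *
rs()"
```

```text
t 18.92 tcp [ 0.612  -0.0146  0.0419] yaw -177.71 F [-1.66  0.89 -1.6 ] M [0.219 0.226 0.099] w 0.159 j [  13.7   31.   -13.6   -0.1  -45.4 -101.4]
along mm 14.51 lat -1.41 Falong 1.2 Flat -1.46
```

Emit:
{"api": "move_arm", "payload": {
  "motion": [0,0,0,0,0,0.1,1,0,0,0,0,0,0.2,1,0,0,0,0,0,0.2,1]
}}

```text
time_s: 19.17
tcp_pos: [0.612, -0.0146, 0.0418]
ee_rot: [[-1.0, -0.023, -0.0], [-0.023, 1.0, 0.001], [0.0, 0.001, -1.0]]
wrist_force: [-2.0, -0.1, -1.4]
gripper_width: 0.16
```

```bash
python3 -c "
from m import *
rs();pl(14.4,-1.3,-174)"
```

```text
t 19.17 tcp [ 0.612  -0.0146  0.0418] yaw -178.69 F [-1.99 -0.11 -1.43] M [0.215 0.255 0.325] w 0.16 j [  13.7   31.   -13.6   -0.1  -45.4 -102.4]
along mm 14.53 lat -1.41 Falong 0.27 Flat -1.98
plan [-0.003 -0.003 -0.006] [ 0.011 -0.    -0.939]
```

The turn stop is felt at 0.33 N m. I turn back about 4.5°, seat it down and open.

Emit:
{"api": "move_arm", "payload": {
  "motion": [0,0,0,0,0,-0.45,1,0,0,0.005,0,0,-0.9,1,0,0,0.01,0,0,-0.9,1,0,0,0.01,0,0,-0.9,1,0,0,0.01,0,0,-0.9,0.6,0,0,0.01,0,0,-0.9,0.4,0,0,0,0,0,-0.9,0.2,0,0,0,0,0,-0.9,0,0,0,0,0,0,-0.9,0,0,0,0,0,0,-0.9,0,0,0,0,0,0,-0.9,0]
}}

```text
time_s: 20.08
tcp_pos: [0.6121, -0.0145, 0.0419]
ee_rot: [[-0.995, -0.101, 0.0], [-0.101, 0.995, 0.001], [-0.0, 0.001, -1.0]]
wrist_force: [-0.2, -0.0, 0.2]
gripper_width: 0.486
```

```bash
python3 -c "
from m import *
rs()"
```

```text
t 20.08 tcp [ 0.6121 -0.0145  0.0419] yaw -174.2 F [-0.16 -0.04  0.21] M [ 0.03  -0.152  0.003] w 0.486 j [ 13.7  31.  -13.6  -0.1 -45.4 -97.9]
along mm 14.54 lat -1.3 Falong -0.01 Flat -0.17
```

Released. Straight up 130 mm, then move away so the cameras can see.

Emit:
{"api": "move_arm", "payload": {
  "motion": [0,0,-0.15,0,0,0,0,0,0,-0.4,0,0,0,0,0,0,-0.8,0,0,0,0,0,0,-1.3,0,0,0,0,0,0,-1.8,0,0,0,0,0,0,-2.4,0,0,0,0,0,0,-3.0,0,0,0,0,0,0,-3.5,0,0,0,0,0.3,0,-3.6,0,0,0,0,1.0,0,-3.6,0,0,0,0,1.8,0,-3.6,0,0,0,0,2.6,0,-3.6,0,0,0,0,3.2,0,-3.6,0,0,0,0,3.6,0,-3.6,0,0,0,0,3.8,0,-3.6,0,0,0,0,3.8,0,-3.6,0,0,0,0]
}}

```text
time_s: 21.42
tcp_pos: [0.4591, -0.0303, 0.1864]
ee_rot: [[-0.995, -0.101, 0.001], [-0.101, 0.995, 0.001], [-0.001, 0.001, -1.0]]
wrist_force: [-0.4, 0.5, -0.4]
gripper_width: 0.5
```

Run:
```python
from m import *
rs()
s=imaging.capture("side");cv2.imwrite("pics/s10.png",s)
t=imaging.capture("top");cv2.imwrite("pics/t10.png",t)
cv2.imwrite("pics/a10.png",np.hstack([cv2.resize(s[155:275,205:305],(400,480),interpolation=cv2.INTER_CUBIC),cv2.resize(t[130:250,220:320],(400,480),interpolation=cv2.INTER_CUBIC)]))
```

```text
t 21.42 tcp [ 0.4591 -0.0303  0.1864] yaw -174.19 F [-0.36  0.47 -0.4 ] M [-0.025 -0.126  0.031] w 0.5 j [  16.5    7.7  -24.9   -0.1  -57.3 -100.6]
along mm 28.34 lat -154.5 Falong 0.53 Flat -0.26
```

View pics/a10.png

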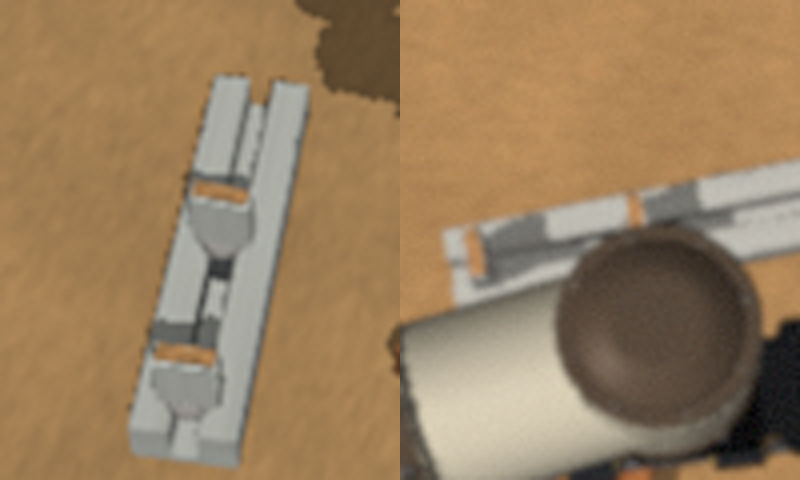

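The side crop shows the rest standing across the rail, with its cork at (220,192) just behind the dark stop block at (220,268). It is nearly parallel to the locked rest's cork at (185,353). A quick numeric check of angle and offset follows.

Run:
```python
from m import *
s=cv2.imread("pics/s10.png");S=cv2.cvtColor(s,cv2.COLOR_BGR2HSV)[...,1].astype(float)
for nm,(x0,y0,x1,y1) in{"new":(252,198,270,208),"locked":(243,238,261,248)}.items():
    m=np.zeros(S.shape);m[y0:y1,x0:x1]=S[y0:y1,x0:x1]>70
    k,lab,stt,c=cv2.connectedComponentsWithStats(m.astype(np.uint8));i=1+stt[1:,4].argmax()
    v,x=np.where(lab==i)
    z=.074;q=np.array([onz("side",(a,b),z)[:2] for a,b in zip(x,v)]);cc=q.mean(0);w=np.linalg.svd(q-cc)[2][0]
    ang=np.degrees(np.arctan2(w@u,w@n));print(nm,len(x),"px",x.mean(),v.mean(),"lat mm",(cc-cen)@n*1e3,"along",(cc-cen)@u*1e3,"angle to across",(ang+90)%180-90)
```

```text
new 54 px 259.68518518518516 202.42592592592592 lat mm 0.811607917922838 along 14.018479468920388 angle to across -4.451721174668023
locked 67 px 251.23880597014926 243.02985074626866 lat mm -1.554740261733767 along 125.48775244121438 angle to across -0.06136083792966929
```

```bash
python3 -c "
from station import r
print(r.finish_job())"
```

```text
the job is handed in; nothing more can be done
None
```

The loose rest is now locked across the rail and released, with the arm clear of it. I handed the job in at about 21.5 s of the 67 s allowed; no verdict was reported.

- **Entry:** I lifted the rest out of the holder and dropped its foot lengthwise into the slot about 80 mm before the rail's middle. It seated on the rail with about 3 N.
- **Slide and stop:** I slid it 79 mm along the slot until the stem met the stop, confirmed at 5.8 N.
- **Turn:** I turned it clockwise until I felt the turn stop at 0.33 N m, after about 99°. I then eased it back about 4.5° and let go.

**Last checks:** after I backed off, the side camera showed it:
- about 4.5° off square across the rail (limit about 11°);
- about 1.5 mm before the rail's origin, taking the locked rest as 110 mm;
- within about 1 mm of the slot's centre line, though the locked rest read 1.6 mm off the other way, so this is only good to about 2 mm;
- standing upright, judged by eye against the locked rest.

**Not checked or in disagreement:**
- **Top view:** the arm partly hid the rest there, so the final measurements come from the side view alone.
- **Camera offset:** the two cameras differed by 3–4 mm along the rail, so I relied on single-view measurements and on feeling for contact.
- **Bystanders:** I did not measure the jug, brush or bowl afterwards, but no move came near them.

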